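# Refit the cocoa shaker's sieve top and uncap it for dusting

## Robot

A 7-joint arm with a two-finger parallel gripper is mounted at the origin on a cart in front of the work surface, level with it; the furniture and walls round the work are solid. World frame = base frame: x ahead of the robot, y to its left, z up, the work surface at z = 0. Lengths are in m, angles in degrees, forces in N, time in s.
With the tool pointing down it reaches from about 0.425 to 0.875 m from the base axis. Payload 4.7 kg.
Tool frame: the origin (TCP) lies at the very end of the fingers, on their centre line; the grasp point (between the pads) lies env.hold_point_z behind it (env.hold_point_z is the distance from the TCP to the grasp point, in m); z points along the fingers, y is the line along which they close (so a half turn about z gives the same grasp; the last joint's range is limited). The gripper opens to 87 mm and grips with 3 to 60 N. Pads are 19 mm wide; open, the fingers measure 117 mm over their backs; the gripper's body (75 mm by 190 mm) begins 51 mm behind the grasp point.
Start: joints at [-67.088, 18.392, -4.016, 83.108, 1.295, 78.541, -3.26], TCP at [0.245, 0.602, 0.202] pointing down, gripper open.
Joint ranges: [-163.93, 163.93], [-17.29, 119.83], [-79.2, 71.16], [3.27, 140.29], [-89.18, 269.18], [5.43, 117.66], [-154.24, 154.24]. Speed limits (degrees/s): [147.25, 147.25, 180, 180, 180, 180, 180].

## Interface

Orientations are given as [roll, pitch, yaw] about the fixed x, y, z axes, in that order (R = Rz(yaw) Ry(pitch) Rx(roll)).
In Python, from cell import env gives the robot as it stands.
- The arm moves only by the shell command python3 -m jog 'ROWS' [FORCE]. ROWS is JSON, a list of rows, each an object with "dp": the shift along the tool's x, y, z in cm, a list of three; "twist": the turn about the tool's z in degrees; "fingers": the opening, from 0 (shut) to 1 (fully open). A call has 1 to 8 rows; each row is the pose to reach, as a shift and turn from the pose commanded when the call began, along the tool's axes at that moment; what a row does not reach only later rows make up. A row lasts 1/8 s, in which the tool goes at most 62.5 mm and 10.7 degrees, less where a joint would pass 70% of its speed; a pose out of reach is approached as far as the arm can. A call with a gripper value outside its range is refused whole. The fingers move at their own pace and stop on an object; FORCE is the grip in N (left out, the last holds). Time passes only in rows, so rows that repeat a pose let the fingers close. It gives the time, the measured TCP pose, the force, the opening and the grip force at its end, in the units of the state.
- env.get_obs(): the state, without advancing time (a new reading comes with each control period).
- env.read_camera(name): name is "scene" or "top" or "wrist"; returns a dict with "pixels" (480x640x3 uint8, blue, green, red), "depth" (480x640 float32, m along the optical axis (not along the pixel's ray), 0 where there is no reading), "fx", "fy", "cx", "cy" (pixels), "k1" (the pictures are not rectified: a ray, as slopes to the right and down, at radius r is drawn at 1 + k1 r^2 times it, then the intrinsics apply), "rvec" (rotation vector, rad) and "tvec" (3), from world to camera coordinates, as OpenCV has them. Camera axes: x right, y down, z forward; pixel columns grow to the right and rows downward; lengths in m; the calibration is good to about 2 mm. A picture is of the moment at which its call begins.
- env.sign_off(): hands the job in; it is judged then, once.
The state is a dict: "time_s": time; "qpos": joint angles; "joint_velocities": joint speeds; "effort": joint torques, N m; "tool_pos": TCP position; "tool_rot": TCP orientation; "force": force on the tool from outside, world axes, zero at the start; "wrist_torque": the same for the moment, N m; "grip_width": finger opening in m; "grasp_force": force on a finger pad.
Only numpy, scipy, OpenCV 4.12 (cv2) and the standard library are available. Lean on these libraries where they do the work, as an engineer would, in place of code of your own. Each camera call takes 0.05 s, during which the arm holds its last target. There are 200 camera calls.

## Task

The steel cocoa shaker has just been refilled and two coffees are about to be dusted. Pick up its sieve top by the ribbed steel band, with the red dust cap still on it so that the sieve stays clean, lower it (no dropping) until it is fully home in the shaker's mouth, and let go; then lift the red cap off alone, leaving the sieve seated, and finish while still holding the cap level in the gripper, at least 5 cm above where it sat. Do not let the cap come off before the sieve is seated, leave the shaker standing where it is, and do not disturb the mugs or the tin.

Things in the scene. Friction and masses are not known exactly. Their poses are not given: they have to be found in the camera images.
- shaker_mouth (a point): Centre of the cocoa shaker's open mouth, level with its rim, 92 mm above its underside; z up. Loose steel canister, 0.4 kg, upright on the worktop: body 66 mm across up to 54 mm high, sloping shoulder to 63 mm, then a straight neck 50 mm outside, 45 mm inside, up to the rim. A black side handle reaches 62 mm from the axis along +x, 9 to 52 mm high.
- sieve_band (a point): Centre of the sieve top's ribbed steel grip band, 58 mm across, 18 mm high; z up. Loose, 0.09 kg. Below: plug 41 mm across, 16 mm deep, lowest 6 mm tapering to 33, enters the mouth with 2 mm play until the band rests on the rim (point 9 mm above mouth point). Above: drilled boss 36 mm across, 14 mm high. Starts standing on its plug (point 25 mm above the worktop), cap on.
- cap_mid (a point): Centre of the red plastic dust cap, half-way up; z up. Round, 46 mm across, straight ribbed sides, 26 mm high, closed above, open below, 3 mm wall, 0.03 kg. Slipped loosely over the boss with 2 mm play, its rim resting on the band's top face (this point 22 mm above the band point). No catch: pulled up, it comes off alone.
- green_mug: Bystander near the work: plain green mug, 86 mm across, 96 mm high, handle beside it; origin at the centre of its underside.
- flowered_mug: Bystander near the work: white mug with small flowers, 82 mm across, 94 mm high, handle beside it; origin at the centre of its underside.
- cocoa_tin: Bystander near the work: round printed tin with a dark blue lid, 104 mm across, 147 mm high; origin at the centre of its underside.

How it is judged (in metres and radians):
On the way, in this order (a step that is already met when the one before it is completed fails the run):
1. the sieve top is lifted clear of the worktop with the dust cap still on it (height (world z) of sieve_band above 0.06 m and contact force between the fingers and sieve_top above 0.5 N and distance between cap_mid and sieve_band below 0.027 m), for 0.1 s.
2. the sieve top sits fully home in the shaker's mouth, cap still on, and has been let go (horizontal distance between sieve_band and shaker_mouth below 0.004 m and z of sieve_band in the frame of shaker_mouth below 0.0115 m and angle between the z axis of sieve_band and the z axis of shaker_mouth, either way round below 0.06 rad and distance between cap_mid and sieve_band below 0.027 m and contact force between the fingers and sieve_top below 0.1 N), for 0.2 s.
At the end, for the whole second after the job is handed in: Sieve fully home in the mouth (within 4 mm of its axis, 2.5 mm of the rim, 0.06 rad) and untouched by the robot; shaker upright, within 3 cm of its start; red cap held still in the fingers, level within 0.3 rad, at least 4.5 cm above its seat; nothing else carries it (horizontal distance between sieve_band and shaker_mouth below 0.004 m and z of sieve_band in the frame of shaker_mouth between 0.006 and 0.0115 m and angle between the z axis of sieve_band and the z axis of shaker_mouth, either way round below 0.06 rad and angle between shaker_mouth's own z axis and vertical below 0.06 rad and height (world z) of shaker_mouth between 0.087 and 0.097 m and distance of shaker_mouth from where it was at the start of the episode below 0.03 m and contact force between each of the arm, the fingers and sieve_top below 0.1 N and contact force between each of the arm, the fingers and shaker below 0.1 N and contact force between the fingers and dust_cap above 0.5 N and height (world z) of cap_mid above 0.168 m and angle between cap_mid's own z axis and vertical below 0.3 rad and contact force between dust_cap and sieve_top below 0.05 N and linear speed of each of dust_cap, sieve_top, shaker below 0.03 m/s); the arm keeps its last pose, push and grip.
It fails at once if the dust cap comes off the sieve while the sieve is not seated in the shaker (distance between cap_mid and sieve_band above 0.032 m and (horizontal distance between sieve_band and shaker_mouth above 0.006 m or z of sieve_band in the frame of shaker_mouth above 0.015 m)).
It fails at once if the sieve top is dropped (linear speed of sieve_top above 0.4 m/s and contact force between the fingers and sieve_top below 0.05 N).
It fails at once if the shaker is tipped or shoved about (angle between shaker_mouth's own z axis and vertical above 0.2 rad or distance of shaker_mouth from where it was at the start of the episode above 0.05 m).
It fails at once if a mug or the tin is disturbed (distance of any of green_mug, flowered_mug, cocoa_tin from where it was at the start of the episode above 0.015 m or angle between any of green_mug, flowered_mug, cocoa_tin's own z axis and vertical above 0.2 rad).
It also fails if it takes over 61 s, if anything falls off the work surface, if the arm or the gripper's body presses on something with over 40 N, if the wrist force passes 120 N, or if a joint passes its speed limit or range.

## Working session

There is one attempt and no reset: what is moved stays moved. The work goes in short steps, Python scripts to look and compute and a shell command to move; the robot and the scene stay as the last step left them, time stands still between calls to the robot, and variables do not carry over. Pictures are saved under pics/ and viewed, at most 10 in all, crops included, and the job is handed in when it is done.

```bash
mkdir -p pics; ls
cat > h.py <<'E'
import numpy as np, cv2
from cell import env
def cam(n):
    return env.read_camera(n)
def ray(c,u,v):
    K=np.array([[c['fx'],0,c['cx']],[0,c['fy'],c['cy']],[0,0,1.]])
    p=cv2.undistortPoints(np.array([[[u,v]]],float),K,np.array([c['k1'],0,0,0.]))[0,0]
    R=cv2.Rodrigues(np.array(c['rvec'],float))[0]; t=np.array(c['tvec'],float).ravel()
    return -R.T@t, R.T@np.array([p[0],p[1],1.])
def onz(c,u,v,z):
    o,d=ray(c,u,v); return o+d*(z-o[2])/d[2]
def pt(c,u,v):
    o,d=ray(c,u,v); return o+d*float(c['depth'][int(v),int(u)])
def cloud(c):
    K=np.array([[c['fx'],0,c['cx']],[0,c['fy'],c['cy']],[0,0,1.]])
    v,u=np.mgrid[0:480,0:640]
    p=cv2.undistortPoints(np.stack([u,v],-1).reshape(-1,1,2).astype(float),K,np.array([c['k1'],0,0,0.])).reshape(480,640,2)
    R=cv2.Rodrigues(np.array(c['rvec'],float))[0]; t=np.array(c['tvec'],float).ravel()
    P=np.dstack([p,np.ones((480,640))])*c['depth'][...,None]
    return (P-t)@R
E
python3 - <<'E'
from h import *
o=env.get_obs(); print({k:np.round(v,3) for k,v in o.items()}, env.hold_point_z)
a=cam('scene'); b=cam('top')
for c in (a,b): print(np.round(ray(c,320,240),3), c['fx'])
cv2.imwrite('pics/s.png',a['pixels']); cv2.imwrite('pics/t.png',b['pixels'])
E
```

```text
pics
{'time_s': np.float64(0.0), 'qpos': array([-67.089,  18.438,  -4.014,  83.174,   1.295,  78.54 ,  -3.262]), 'joint_velocities': array([-0.037,  0.045, -0.074,  0.152,  0.02 , -0.005, -0.055]), 'effort': array([-0.0000e+00, -4.9129e+01, -4.0400e-01, -3.1253e+01, -6.4000e-02,
        4.3000e-02,  0.0000e+00]), 'tool_pos': array([0.244, 0.602, 0.201]), 'tool_rot': array([-1.79894e+02,  6.00000e-03,  1.57895e+02]), 'force': array([-0.413,  0.357,  0.866]), 'wrist_torque': array([-0.021,  0.026,  0.021]), 'grasp_force': np.float64(0.0), 'grip_width': np.float64(0.087)} 0.0187
[[ 0.051  0.468  0.538]
 [ 0.701 -0.48  -0.527]] 447.25060466366534
[[ 0.542  0.048  1.154]
 [ 0.084  0.027 -0.996]] 520.9285177465424
```

View pics/s.png

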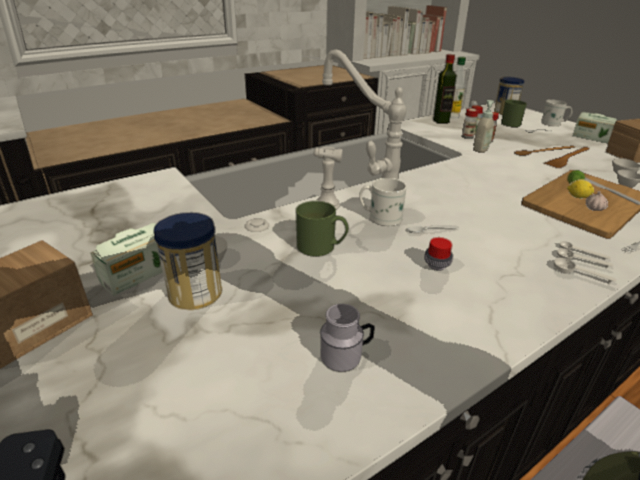

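View pics/t.png

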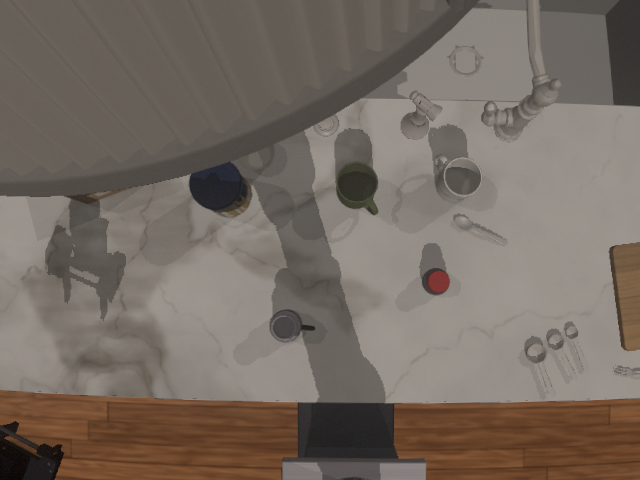

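The scene view shows the shaker at about (342,338) with its handle to the right, and the capped sieve at (438,253). In the top view the shaker mouth is at (286,325) and the red cap at (436,282). Mugs and tin are behind them, away from the work. Next step: measure positions.

Run:
```python
from h import *
def red(c):
    h=cv2.cvtColor(c['pixels'],cv2.COLOR_BGR2HSV); m=(((h[...,0]<8)|(h[...,0]>172))&(h[...,1]>150)&(h[...,2]>70))
    return m
for n in('top','scene'):
    c=cam(n); P=cloud(c); m=red(c)
    box=np.zeros_like(m)
    if n=='top': box[255:310,405:465]=1
    else: box[225:275,415:460]=1
    m=m&box; v,u=np.nonzero(m)
    Q=P[m]; print(n,'red',m.sum(),u.mean(),v.mean(),np.percentile(Q,[2,50,98],axis=0).round(4).tolist())
    t=Q[Q[:,2]>0.054]; 
    if len(t)>9:
        (x,y),r=cv2.minEnclosingCircle(t[:,:2].astype(np.float32)); print(' top disc',len(t),x,y,r,t.mean(0))
    # shaker
    w=(P[...,0]>.35)&(P[...,0]<.6)&(P[...,1]>0.0)&(P[...,1]<.22)&(c['depth']>0)
    rim=P[w&(P[...,2]>.083)&(P[...,2]<.1)]
    nk=P[w&(P[...,2]>.066)&(P[...,2]<.1)]
    body=P[w&(P[...,2]>.01)]
    for k,q in(('rim',rim),('neck',nk),('body',body)):
        if len(q)>5:
            (x,y),r=cv2.minEnclosingCircle(q[:,:2].astype(np.float32)); print(k,len(q),round(x,4),round(y,4),round(r,4),q.min(0).round(4),q.max(0).round(4))
    sv=P[(P[...,0]>.4)&(P[...,0]<.65)&(P[...,1]>-.25)&(P[...,1]<-.05)&(c['depth']>0)&(P[...,2]>.01)&(P[...,2]<.06)]
    print('sieve',len(sv),sv.min(0).round(4),sv.max(0).round(4))
    cv2.imwrite(f'pics/{n}c.png',cv2.resize(c['pixels'][270:370,250:480] if n=='top' else c['pixels'][220:380,300:480],None,fx=3,fy=3,interpolation=cv2.INTER_CUBIC))
```

```text
top red 188 438.0744680851064 280.6010638297872 [[0.5304, -0.1911, 0.0572], [0.5512, -0.1702, 0.0614], [0.5681, -0.1532, 0.0655]]
 top disc 188 0.5489654541015625 -0.07224879413843155 0.12088733911514282 [ 0.55004597 -0.16942448  0.06714761]
rim 148 0.4532 0.1508 0.0263 [0.4271 0.1263 0.0831] [0.4783 0.1757 0.0982]
neck 184 0.4536 0.1514 0.0267 [0.4271 0.126  0.066 ] [0.4788 0.1757 0.0982]
body 15765 0.4886 0.1293 0.1199 [0.3772 0.0853 0.0101] [0.6    0.2041 1.0105]
sieve 331 [ 0.5193 -0.2002  0.0192] [ 0.5774 -0.1425  0.06  ]
scene red 401 439.82044887780546 247.9925187032419 [[0.5245, -0.1877, 0.0343], [0.5393, -0.1623, 0.0558], [0.5631, -0.1494, 0.0607]]
 top disc 220 0.3040473461151123 0.13895589113235474 0.41516488790512085 [ 0.53816492 -0.15966282  0.06517555]
rim 364 0.4534 0.15 0.0266 [0.4269 0.1244 0.0831] [0.4779 0.1754 0.0931]
neck 864 0.4534 0.15 0.0266 [0.4269 0.1244 0.0661] [0.4779 0.1754 0.0931]
body 2468 0.4503 0.136 0.0477 [0.4188 0.0888 0.01  ] [0.4846 0.1833 0.0931]
sieve 703 [ 0.5177 -0.1998  0.0101] [ 0.5761 -0.1417  0.06  ]
```

View pics/topc.png

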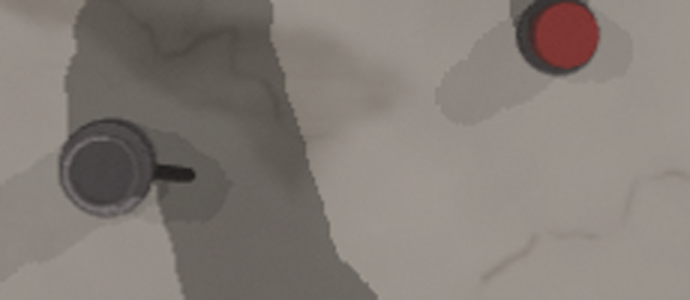

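The shaker mouth is at about (0.453, 0.150) with its rim at z 0.092. The sieve axis is at about (0.548, -0.171). I'll swing over at a safe height and bulge outwards slightly to stay in reach.

```bash
python3 -m jog '[{"dp":[-2,-1.5,0],"twist":0,"fingers":1},{"dp":[-6,-4.5,0],"twist":0,"fingers":1},{"dp":[-11,-8,0],"twist":0,"fingers":1},{"dp":[-16,-11.5,0],"twist":0,"fingers":1},{"dp":[-21,-15,0],"twist":0,"fingers":1},{"dp":[-26,-19,0],"twist":0,"fingers":1},{"dp":[-31,-22.5,0],"twist":0,"fingers":1},{"dp":[-34.5,-25,0],"twist":0,"fingers":1}]'
python3 -m jog '[{"dp":[-2,-3,0],"twist":0,"fingers":1},{"dp":[-5,-8,0],"twist":0,"fingers":1},{"dp":[-8,-13,0],"twist":0,"fingers":1},{"dp":[-11,-18,0],"twist":0,"fingers":1},{"dp":[-14,-22.5,0],"twist":0,"fingers":1},{"dp":[-17,-27,0],"twist":0,"fingers":1},{"dp":[-20,-31.5,0],"twist":0,"fingers":1},{"dp":[-22.7,-35.2,0],"twist":0,"fingers":1}]'
python3 -m jog '[{"dp":[0,0,2],"twist":0,"fingers":1},{"dp":[0,0,5],"twist":0,"fingers":1},{"dp":[0,0,6],"twist":0,"fingers":1},{"dp":[0,0,6],"twist":0,"fingers":1}]'
cat >> h.py <<'E'
def redfit(n,zplane=None,save=None):
    c=cam(n); h=cv2.cvtColor(c['pixels'],cv2.COLOR_BGR2HSV)
    m=((((h[...,0]<8)|(h[...,0]>172))&(h[...,1]>150)&(h[...,2]>50))*255).astype(np.uint8)
    if n=='scene': m[:130]=0; m[:,480:]=0
    if save: cv2.imwrite(save,c['pixels'])
    cs=max(cv2.findContours(m,0,2)[0],key=cv2.contourArea)
    P=cloud(c); mm=np.zeros_like(m); cv2.drawContours(mm,[cs],-1,1,-1); mm=(mm>0)&(m>0)&(c['depth']>0)
    return c,P,mm,cs
E
python3 - <<'E'
from h import *
for n in('wrist','top','scene'):
    c,P,m,cs=redfit(n,save=f'pics/{n}2.png')
    Q=P[m]; zt=np.percentile(Q[:,2],90); t=Q[Q[:,2]>zt-.004]
    print(n,cv2.boundingRect(cs),len(Q),zt,t[:,:2].min(0),t[:,:2].max(0), Q.min(0),Q.max(0))
    o,_=ray(c,320,240); print(o)
E
```

```text
time_s: 1.2
tool_pos: [0.4717, 0.2375, 0.2024]
tool_rot: [180.0, 0.0, 157.7]
force: [0.6, -0.1, -0.3]
grip_width: 0.0871
grasp_force: 0.0
time_s: 2.2
tool_pos: [0.548, -0.173, 0.2024]
tool_rot: [180.0, 0.0, 157.8]
force: [0.7, 0.9, 0.8]
grip_width: 0.0874
grasp_force: 0.0
time_s: 2.7
tool_pos: [0.5477, -0.1705, 0.1419]
tool_rot: [-180.0, -0.1, 157.9]
force: [-0.5, 0.1, 0.1]
grip_width: 0.0872
grasp_force: 0.0
wrist (289, 206, 64, 65) 3163 0.06184163233843348 [ 0.52434939 -0.19398685] [ 0.56967432 -0.14901131] [ 0.52417415 -0.1979574   0.03381046] [ 0.56967432 -0.14848277  0.06307563]
[ 0.47017412 -0.13826658  0.32563864]
top (432, 271, 16, 13) 139 0.06318458688957744 [ 0.54502831 -0.18964313] [ 0.57018194 -0.15735848] [ 0.54502831 -0.19026288  0.05352625] [ 0.57022288 -0.15735848  0.06621149]
[0.54232164 0.04835569 1.15404194]
scene (428, 238, 24, 21) 402 0.05989603304815912 [ 0.52507157 -0.19151148] [ 0.56722603 -0.15001089] [ 0.52398554 -0.19151148  0.0319923 ] [ 0.56722603 -0.14745789  0.06101544]
[0.05062309 0.46767308 0.53843991]
```

View pics/wrist2.png

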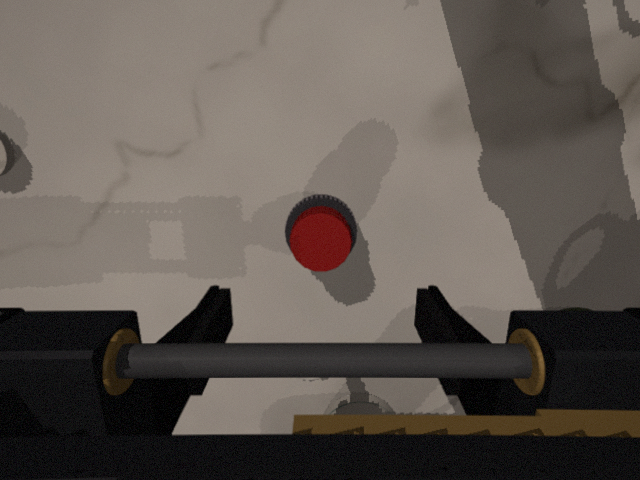

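The wrist picture shows the cap at (321,238), centred between the fingers and sitting on the dark band. The measured centre (0.547, -0.171) is within 1 mm of the TCP. I'll go down and grip the band.

```bash
python3 -m jog '[{"dp":[0,0,1.5],"twist":0,"fingers":1},{"dp":[0,0,4],"twist":0,"fingers":1},{"dp":[0,0,7],"twist":0,"fingers":1},{"dp":[0,0,9.5],"twist":0,"fingers":1},{"dp":[0,0,11.5],"twist":0,"fingers":1},{"dp":[0,0,12.8],"twist":0,"fingers":1},{"dp":[0,0,13.5],"twist":0,"fingers":1},{"dp":[0,0,13.5],"twist":0,"fingers":1}]' 15
python3 -m jog '[{"dp":[0,0,0],"twist":0,"fingers":0.8},{"dp":[0,0,0],"twist":0,"fingers":0.72},{"dp":[0,0,0],"twist":0,"fingers":0.6},{"dp":[0,0,0],"twist":0,"fingers":0.5},{"dp":[0,0,0],"twist":0,"fingers":0.5},{"dp":[0,0,0],"twist":0,"fingers":0.5},{"dp":[0,0,0],"twist":0,"fingers":0.5},{"dp":[0,0,0],"twist":0,"fingers":0.5}]' 15
```

```text
time_s: 3.85
tool_pos: [0.5481, -0.1708, 0.0072]
tool_rot: [180.0, 0.0, 157.9]
force: [0.0, -0.7, 0.7]
grip_width: 0.087
grasp_force: 0.0
time_s: 4.85
tool_pos: [0.5482, -0.1712, 0.0075]
tool_rot: [-180.0, 0.0, 157.9]
force: [-1.3, -1.0, 3.3]
grip_width: 0.0557
grasp_force: 15.0
```

Run:
```python
from h import *
c,P,m,cs=redfit('wrist',save='pics/w3.png'); Q=P[m]; zt=np.percentile(Q[:,2],90); t=Q[Q[:,2]>zt-.003]
print(cv2.boundingRect(cs),zt,t.min(0),t.max(0))
c,P,m,cs=redfit('scene'); Q=P[m];print(Q.min(0),Q.max(0)); 
w=cv2.imread('pics/w3.png'); s=cv2.resize(c['pixels'][170:310,340:540],None,fx=2,fy=2)
cv2.imwrite('pics/x3.png',np.hstack([cv2.resize(w,(400,300)),cv2.resize(s,(400,300))]))
```

```text
(267, 268, 114, 75) 0.06162149674468689 [ 0.52529273 -0.19022335  0.05862382] [ 0.5549653  -0.14745236  0.06326361]
[ 0.5245024  -0.19992676  0.03218692] [ 0.5679381  -0.14007157  0.07331829]
```

View pics/x3.png

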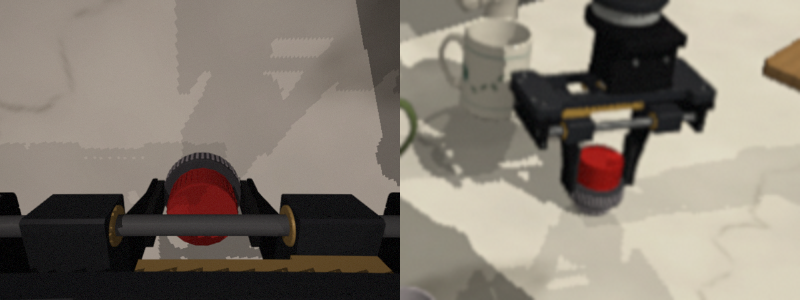

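Both fingers flank the band, with the cap sitting level on top of it. I'll lift gently.

```bash
python3 -m jog '[{"dp":[0,0,-0.3],"twist":0,"fingers":0.5},{"dp":[0,0,-1],"twist":0,"fingers":0.5},{"dp":[0,0,-2],"twist":0,"fingers":0.5},{"dp":[0,0,-3.2],"twist":0,"fingers":0.5},{"dp":[0,0,-4.4],"twist":0,"fingers":0.5},{"dp":[0,0,-5.6],"twist":0,"fingers":0.5},{"dp":[0,0,-6.8],"twist":0,"fingers":0.5},{"dp":[0,0,-8],"twist":0,"fingers":0.5}]'
python3 -m jog '[{"dp":[0,0,-1.2],"twist":0,"fingers":0.5},{"dp":[0,0,-2.4],"twist":0,"fingers":0.5},{"dp":[0,0,-3.6],"twist":0,"fingers":0.5},{"dp":[0,0,-4.8],"twist":0,"fingers":0.5},{"dp":[0,0,-6],"twist":0,"fingers":0.5},{"dp":[0,0,-7.2],"twist":0,"fingers":0.5},{"dp":[0,0,-8],"twist":0,"fingers":0.5},{"dp":[0,0,-8],"twist":0,"fingers":0.5}]'
python3 - <<'E'
from h import *
o=env.get_obs(); R=cv2.Rodrigues(np.zeros(3))[0]
from scipy.spatial.transform import Rotation as T
R=T.from_euler('xyz',o['tool_rot'],degrees=True).as_matrix()
print(o['tool_pos'],(R.T@(np.array([.4533,.1503,o['tool_pos'][2]])-o['tool_pos'])*100).round(2))
c,P,m,cs=redfit('scene',save='pics/s4.png'); Q=P[m]; print(cv2.boundingRect(cs),np.percentile(Q,[5,50,95],axis=0).round(4))
E
```

```text
time_s: 5.95
tool_pos: [0.5481, -0.1708, 0.0882]
tool_rot: [180.0, 0.0, 157.9]
force: [-0.7, -0.4, -0.7]
grip_width: 0.0561
grasp_force: 15.0
time_s: 6.95
tool_pos: [0.5485, -0.1709, 0.168]
tool_rot: [180.0, 0.1, 157.9]
force: [-0.8, -0.7, -1.9]
grip_width: 0.0562
grasp_force: 15.0
[ 0.54848294 -0.1708968   0.16796472] [ 2.090e+01  2.618e+01 -2.000e-02]
(440, 166, 26, 22) [[ 0.527  -0.1848  0.1957]
 [ 0.5386 -0.1593  0.2128]
 [ 0.558  -0.1477  0.2196]]
```

```bash
python3 -m jog '[{"dp":[0.3,0.4,0],"twist":0,"fingers":0.5},{"dp":[1,1.3,0],"twist":0,"fingers":0.5},{"dp":[2.1,2.6,0],"twist":0,"fingers":0.5},{"dp":[3.5,4.4,0],"twist":0,"fingers":0.5},{"dp":[5,6.3,0],"twist":0,"fingers":0.5},{"dp":[6.5,8.1,0],"twist":0,"fingers":0.5},{"dp":[8,10,0],"twist":0,"fingers":0.5},{"dp":[9.5,11.9,0],"twist":0,"fingers":0.5}]'
python3 -m jog '[{"dp":[1.5,1.9,0],"twist":0,"fingers":0.5},{"dp":[3,3.8,0],"twist":0,"fingers":0.5},{"dp":[4.5,5.6,0],"twist":0,"fingers":0.5},{"dp":[6,7.5,0],"twist":0,"fingers":0.5},{"dp":[7.5,9.4,0],"twist":0,"fingers":0.5},{"dp":[9,11.3,0],"twist":0,"fingers":0.5},{"dp":[10.3,13,0],"twist":0,"fingers":0.5},{"dp":[11.4,14.3,0],"twist":0,"fingers":0.5}]'
python3 -m jog '[{"dp":[0,0,0],"twist":0,"fingers":0.5},{"dp":[0,0,0],"twist":0,"fingers":0.5}]'
python3 - <<'E'
from h import *
o=env.get_obs(); print(o['tool_pos'])
c=cam('scene'); cv2.imwrite('pics/s5.png',c['pixels'])
d=cam('wrist'); cv2.imwrite('pics/w5.png',d['pixels'])
P=cloud(c); tx,ty,_=o['tool_pos']
near=(np.hypot(P[...,0]-.4533,P[...,1]-.15)<.06)&(c['depth']>0)
z=P[...,2]
for lo,hi in((.066,.093),(.083,.093),(.155,.163),(.165,.172),(.18,.192),(.2,.22)):
    q=P[near&(z>lo)&(z<hi)]; print(lo,hi,len(q),*(q.min(0).round(4),q.max(0).round(4)) if len(q) else '')
    # fit circle
cv2.imwrite('pics/x5.png',np.hstack([cv2.resize(d['pixels'],(400,300)),cv2.resize(c['pixels'][190:400,220:500],(400,300))]))
E
```

```text
time_s: 8.0
tool_pos: [0.504, -0.0231, 0.1671]
tool_rot: [180.0, -0.0, 157.9]
force: [-0.6, 1.0, -1.9]
grip_width: 0.056
grasp_force: 15.0
time_s: 9.0
tool_pos: [0.452, 0.152, 0.1671]
tool_rot: [-180.0, -0.0, 158.0]
force: [0.6, 0.1, -1.1]
grip_width: 0.0564
grasp_force: 15.0
time_s: 9.25
tool_pos: [0.4532, 0.1498, 0.1672]
tool_rot: [-180.0, 0.0, 157.9]
force: [0.6, 0.4, -1.1]
grip_width: 0.056
grasp_force: 15.0
[0.45319967 0.14976137 0.16723631]
0.066 0.093 867 [0.427  0.1244 0.066 ] [0.4778 0.1752 0.0929]
0.083 0.093 373 [0.427  0.1244 0.083 ] [0.4778 0.1752 0.0929]
0.155 0.163 16 [0.4362 0.145  0.1595] [0.4509 0.167  0.163 ]
0.165 0.172 51 [0.4342 0.1419 0.165 ] [0.4573 0.1701 0.1695]
0.18 0.192 357 [0.4239 0.12   0.1801] [0.4764 0.1881 0.192 ]
0.2 0.22 1097 [0.4289 0.1179 0.2   ] [0.4773 0.1906 0.22  ]
```

View pics/x5.png

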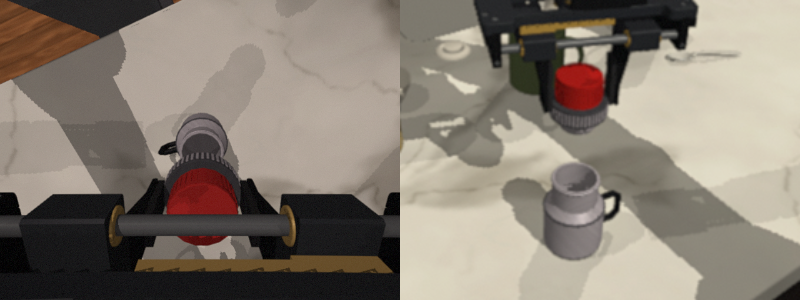

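The scene crop shows the capped sieve level in the fingers above the open mouth, and the wrist crop agrees. Next I'll compare plug, band and neck axes by circle fits from the same camera.

```bash
cat > fit.py <<'E'
from h import *
from scipy.optimize import least_squares
from scipy.spatial.transform import Rotation as T
def fit(q,r,g): 
    s=least_squares(lambda p:np.hypot(q[:,0]-p[0],q[:,1]-p[1])-r,g,loss='soft_l1',f_scale=.001); return s.x, np.sqrt(np.median(s.fun**2))
def run(n):
    o=env.get_obs(); tp=np.array(o['tool_pos']); R=T.from_euler('xyz',o['tool_rot'],degrees=True).as_matrix()
    c=cam(n); P=cloud(c); L=(P-tp)@R; ok=c['depth']>0; z=P[...,2]
    o_,_=ray(c,320,240)
    bz=tp[2]+env.hold_point_z
    near=ok&(np.hypot(P[...,0]-.4533,P[...,1]-.15)<.045)
    side=np.hypot(P[...,0]-o_[0],P[...,1]-o_[1])<np.hypot(.4533-o_[0],.15-o_[1])
    for nm,lo,hi,r,ly in(('neck',.068,.09,.025,1),('band',bz-.007,bz+.007,.029,.022),('plug',bz-.018,bz-.011,.0205,.03),('cap',bz+.012,bz+.033,.023,.022)):
        m=near&side&(z>lo)&(z<hi)&(abs(L[...,1])<ly)
        q=P[m]
        if len(q)>15: x,e=fit(q,r,[.4533,.15]); print(n,nm,len(q),x.round(4),e.round(4),'rel tool xy mm',(((np.r_[x,tp[2]]-tp)@R)*1000).round(1)[:2])
E
python3 - <<'E'
from fit import *
run('scene'); run('wrist')
E
```

```text
scene neck 356 [0.4538 0.1489] 0.0004 rel tool xy mm [-0.7 -0.4]
scene band 314 [0.4552 0.1491] 0.0007 rel tool xy mm [-2.   0.3]
scene cap 495 [0.4554 0.149 ] 0.0007 rel tool xy mm [-2.1  0.2]
wrist neck 253 [0.4524 0.1501] 0.0001 rel tool xy mm [1. 0.]
wrist band 920 [0.4535 0.1504] 0.0003 rel tool xy mm [0.1 0.8]
wrist cap 2015 [0.4537 0.1504] 0.0003 rel tool xy mm [-0.   0.8]
```

```bash
python3 -m jog '[{"dp":[0.1,-0.07,0.3],"twist":0,"fingers":0.5},{"dp":[0.1,-0.07,1.2],"twist":0,"fingers":0.5},{"dp":[0.1,-0.07,2.4],"twist":0,"fingers":0.5},{"dp":[0.1,-0.07,3.6],"twist":0,"fingers":0.5},{"dp":[0.1,-0.07,4.6],"twist":0,"fingers":0.5},{"dp":[0.1,-0.07,5.3],"twist":0,"fingers":0.5},{"dp":[0.1,-0.07,5.8],"twist":0,"fingers":0.5},{"dp":[0.1,-0.07,6],"twist":0,"fingers":0.5}]'
python3 - <<'E'
from fit import *
run('scene'); run('wrist')
E
```

```text
time_s: 10.45
tool_pos: [0.4518, 0.1504, 0.1071]
tool_rot: [-180.0, -0.0, 157.9]
force: [-1.2, -0.1, -1.0]
grip_width: 0.0563
grasp_force: 15.0
scene neck 364 [0.4538 0.149 ] 0.0005 rel tool xy mm [-2.4 -0.6]
scene band 291 [0.454  0.1503] 0.0008 rel tool xy mm [-2.   0.7]
scene cap 468 [0.4539 0.1498] 0.0008 rel tool xy mm [-2.1  0.2]
wrist neck 562 [0.4525 0.1499] 0.0001 rel tool xy mm [-0.8 -0.1]
wrist band 924 [0.452  0.1511] 0.0003 rel tool xy mm [0.1 0.7]
wrist cap 2031 [0.4521 0.1511] 0.0003 rel tool xy mm [-0.   0.8]
```

Small correction, then enter slowly.

```bash
python3 -m jog '[{"dp":[-0.06,-0.09,0.2],"twist":0,"fingers":0.5},{"dp":[-0.06,-0.09,0.5],"twist":0,"fingers":0.5},{"dp":[-0.06,-0.09,0.8],"twist":0,"fingers":0.5},{"dp":[-0.06,-0.09,1.1],"twist":0,"fingers":0.5},{"dp":[-0.06,-0.09,1.4],"twist":0,"fingers":0.5},{"dp":[-0.06,-0.09,1.6],"twist":0,"fingers":0.5},{"dp":[-0.06,-0.09,1.8],"twist":0,"fingers":0.5},{"dp":[-0.06,-0.09,1.8],"twist":0,"fingers":0.5}]'
python3 -m jog '[{"dp":[0,0,0.1],"twist":0,"fingers":0.5},{"dp":[0,0,0.2],"twist":0,"fingers":0.5},{"dp":[0,0,0.3],"twist":0,"fingers":0.5},{"dp":[0,0,0.4],"twist":0,"fingers":0.5},{"dp":[0,0,0.4],"twist":0,"fingers":0.5},{"dp":[0,0,0.4],"twist":0,"fingers":0.5}]'
```

```text
time_s: 11.55
tool_pos: [0.452, 0.1493, 0.0891]
tool_rot: [-180.0, -0.0, 157.9]
force: [-0.5, -0.8, -1.1]
grip_width: 0.056
grasp_force: 15.0
time_s: 12.3
tool_pos: [0.4521, 0.1493, 0.0853]
tool_rot: [180.0, 0.0, 157.9]
force: [0.1, -0.4, -1.3]
grip_width: 0.0559
grasp_force: 15.0
```

Still free, with the weight still carried. I'll ease down to contact.

```bash
python3 -m jog '[{"dp":[0,0,0.05],"twist":0,"fingers":0.5},{"dp":[0,0,0.1],"twist":0,"fingers":0.5},{"dp":[0,0,0.15],"twist":0,"fingers":0.5},{"dp":[0,0,0.15],"twist":0,"fingers":0.5}]'
python3 -m jog '[{"dp":[0,0,0.05],"twist":0,"fingers":0.5},{"dp":[0,0,0.1],"twist":0,"fingers":0.5},{"dp":[0,0,0.1],"twist":0,"fingers":0.5}]'
```

```text
time_s: 12.8
tool_pos: [0.4521, 0.1493, 0.0839]
tool_rot: [180.0, 0.0, 157.9]
force: [-0.4, 0.6, -0.3]
grip_width: 0.0563
grasp_force: 15.0
time_s: 13.18
tool_pos: [0.4523, 0.1494, 0.0837]
tool_rot: [180.0, 0.0, 157.9]
force: [-1.6, -1.1, 6.5]
grip_width: 0.0562
grasp_force: 15.0
```

Contact reads 6.5 N at TCP z 0.0837, where it should be fully home. I'll release and check from near.

```bash
python3 -m jog '[{"dp":[0,0,0],"twist":0,"fingers":0.68},{"dp":[0,0,0],"twist":0,"fingers":0.72},{"dp":[0,0,0],"twist":0,"fingers":0.78},{"dp":[0,0,0],"twist":0,"fingers":0.85},{"dp":[0,0,0],"twist":0,"fingers":0.95},{"dp":[0,0,0],"twist":0,"fingers":0.95},{"dp":[0,0,0],"twist":0,"fingers":0.95},{"dp":[0,0,0],"twist":0,"fingers":0.95}]'
python3 - <<'E'
from fit import *
run('scene'); run('wrist')
c,P,m,cs=redfit('wrist',save='pics/w6.png'); print('cap top z wrist',np.percentile(P[m][:,2],[50,90]))
c,P,m,cs=redfit('scene',save='pics/s6.png'); print('scene',np.percentile(P[m][:,2],[50,90,97]))
cv2.imwrite('pics/x6.png',np.hstack([cv2.resize(cv2.imread('pics/w6.png'),(400,300)),cv2.resize(c['pixels'][250:400,260:460],(400,300))]))
E
```

```text
time_s: 14.18
tool_pos: [0.452, 0.1493, 0.0828]
tool_rot: [180.0, 0.0, 157.9]
force: [0.1, 0.1, -1.1]
grip_width: 0.0826
grasp_force: 0.0
scene neck 309 [0.4538 0.1488] 0.0004 rel tool xy mm [-1.8  0.2]
scene band 221 [0.4538 0.1492] 0.0006 rel tool xy mm [-1.7  0.5]
scene plug 62 [0.4497 0.1521] 0.0008 rel tool xy mm [3.2 1.7]
scene cap 347 [0.4538 0.1491] 0.0005 rel tool xy mm [-1.8  0.4]
wrist neck 456 [0.4525 0.1499] 0.0001 rel tool xy mm [-0.1  0.7]
wrist band 840 [0.4522 0.15  ] 0.0003 rel tool xy mm [0.1 0.7]
wrist cap 1978 [0.4524 0.1501] 0.0003 rel tool xy mm [0.  0.8]
cap top z wrist [0.13697032 0.13797069]
scene [0.13442351 0.13617345 0.13652783]
```

View pics/x6.png

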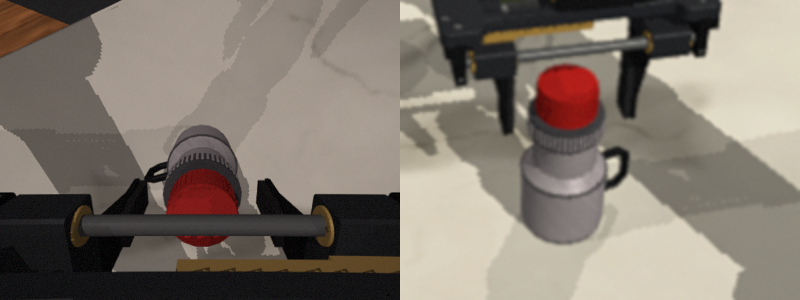

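The sieve is home: the band sits on the rim, the axes agree within 0.5 mm, the cap top is at about 0.136, and both fingers are clear. I'll raise the fingertips above the band's top face and grip only the cap.

```bash
python3 -m jog '[{"dp":[0,0.06,-0.3],"twist":0,"fingers":0.95},{"dp":[0,0.06,-1],"twist":0,"fingers":0.95},{"dp":[0,0.06,-2],"twist":0,"fingers":0.95},{"dp":[0,0.06,-2.8],"twist":0,"fingers":0.95},{"dp":[0,0.06,-3.2],"twist":0,"fingers":0.95},{"dp":[0,0.06,-3.2],"twist":0,"fingers":0.95},{"dp":[0,0.06,-3.2],"twist":0,"fingers":0.95}]' 8
python3 -m jog '[{"dp":[0,0,0],"twist":0,"fingers":0.8},{"dp":[0,0,0],"twist":0,"fingers":0.7},{"dp":[0,0,0],"twist":0,"fingers":0.6},{"dp":[0,0,0],"twist":0,"fingers":0.54},{"dp":[0,0,0],"twist":0,"fingers":0.48},{"dp":[0,0,0],"twist":0,"fingers":0.4},{"dp":[0,0,0],"twist":0,"fingers":0.4},{"dp":[0,0,0],"twist":0,"fingers":0.4}]' 8
python3 -m jog '[{"dp":[0,0,0],"twist":0,"fingers":0.4},{"dp":[0,0,0],"twist":0,"fingers":0.4}]' 8
```

```text
time_s: 15.25
tool_pos: [0.452, 0.1498, 0.1145]
tool_rot: [-180.0, -0.0, 157.9]
force: [-0.2, -0.2, 0.5]
grip_width: 0.0828
grasp_force: 0.0
time_s: 16.25
tool_pos: [0.4523, 0.1498, 0.1148]
tool_rot: [180.0, 0.0, 157.9]
force: [0.3, -0.4, 0.1]
grip_width: 0.044
grasp_force: 8.0
time_s: 16.5
tool_pos: [0.4523, 0.1498, 0.1148]
tool_rot: [-180.0, 0.0, 157.9]
force: [-0.1, -0.0, 0.5]
grip_width: 0.044
grasp_force: 8.0
```

The cap is gripped at 44 mm, showing the same small rib/pad offset as the band did. I'll lift straight up, slowly at first.

```bash
python3 -m jog '[{"dp":[0,0,-0.2],"twist":0,"fingers":0.4},{"dp":[0,0,-0.5],"twist":0,"fingers":0.4},{"dp":[0,0,-0.9],"twist":0,"fingers":0.4},{"dp":[0,0,-1.4],"twist":0,"fingers":0.4},{"dp":[0,0,-1.9],"twist":0,"fingers":0.4},{"dp":[0,0,-2.5],"twist":0,"fingers":0.4},{"dp":[0,0,-3.1],"twist":0,"fingers":0.4},{"dp":[0,0,-3.8],"twist":0,"fingers":0.4}]'
python3 -m jog '[{"dp":[0,0,-0.8],"twist":0,"fingers":0.4},{"dp":[0,0,-1.6],"twist":0,"fingers":0.4},{"dp":[0,0,-2.4],"twist":0,"fingers":0.4},{"dp":[0,0,-3],"twist":0,"fingers":0.4},{"dp":[0,0,-3.2],"twist":0,"fingers":0.4},{"dp":[0,0,-3.2],"twist":0,"fingers":0.4},{"dp":[0,0,-3.2],"twist":0,"fingers":0.4},{"dp":[0,0,-3.2],"twist":0,"fingers":0.4}]'
python3 - <<'E'
from fit import *
c,P,m,cs=redfit('scene',save='pics/s7.png'); print('cap',np.percentile(P[m],[3,50,97],axis=0).round(4))
z=P[...,2]; near=(c['depth']>0)&(np.hypot(P[...,0]-.4533,P[...,1]-.15)<.045)
o,_=ray(c,320,240); side=np.hypot(P[...,0]-o[0],P[...,1]-o[1])<np.hypot(.4533-o[0],.15-o[1])
for nm,lo,hi,r in(('neck',.068,.09,.025),('band',.094,.108,.029),('boss',.112,.122,.018)):
    q=P[near&side&(z>lo)&(z<hi)]; print(nm,len(q),fit(q,r,[.4533,.15]))
q=P[near&(z<.14)]; print('boss top z',np.percentile(q[:,2],[97,99.5]))
cv2.imwrite('pics/x7.png',cv2.resize(c['pixels'][170:400,220:480],(520,460)))
E
```

```text
time_s: 17.5
tool_pos: [0.4523, 0.1499, 0.1532]
tool_rot: [180.0, 0.0, 157.9]
force: [-0.2, -0.5, -0.4]
grip_width: 0.0435
grasp_force: 8.0
time_s: 18.5
tool_pos: [0.4521, 0.1498, 0.1845]
tool_rot: [-180.0, -0.0, 157.9]
force: [-0.2, 0.7, -0.8]
grip_width: 0.0437
grasp_force: 8.0
cap [[0.4307 0.1335 0.1824]
 [0.443  0.1565 0.2037]
 [0.47   0.1724 0.2061]]
neck 312 (array([0.45382658, 0.14882077]), np.float64(0.0004875726599135442))
band 291 (array([0.4536598 , 0.14914484]), np.float64(0.0005009450715988545))
boss 141 (array([0.45411407, 0.14887764]), np.float64(0.0005003162736675164))
boss top z [0.12372173 0.12464229]
```

View pics/x7.png

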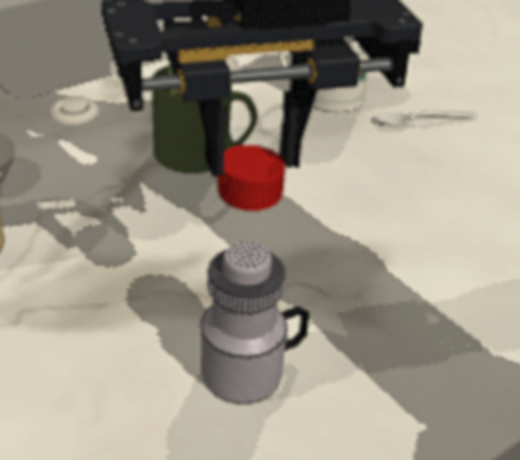

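The cap is held level with its middle at about z 0.193, 7 cm above its seat. The sieve stays seated, with its boss top at 0.124 and its axis within 0.5 mm of the neck. I'll hand it in.

```bash
python3 -c "
from cell import env
print(env.sign_off())"
```

```text
the job is handed in; nothing more can be done
None
```

The job is handed in, with no verdict returned: the sieve is fully home in the shaker and let go, the red cap is held level about 7 cm above its seat, and the shaker did not move measurably; I did not re-measure the mugs and tin, but the gripper stayed well clear of them.

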